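Restock the slanted lint-roller refill pegs

ROBOT

A 6-joint arm with a two-finger parallel gripper is mounted at the origin on a cart in front of the work surface, level with it; the furniture and walls round the work are solid. World frame = base frame: x ahead of the robot, y to its left, z up, the work surface at z = 0. Lengths are in m, angles in rad, forces in N, time in s.
With the tool pointing down it reaches from about 0.3 to 0.775 m from the base axis. Payload 14.6 kg.
Tool frame: the origin (TCP) lies at the very end of the fingers, on their centre line; the grasp point (between the pads) lies 19 mm behind it; y points along the fingers, z is the direction in which the jaws open and shut, and the axes are right-handed (so a half turn about y gives the same grasp; the last joint's range is limited). The gripper opens to 94 mm and grips with 3 to 60 N. Pads are 16 mm wide; open, the fingers measure 119 mm over their backs; the gripper's body (75 mm by 177 mm) begins 78 mm behind the grasp point.
Start: joints at [-1.287, 0.3, 1.521, -0, 1.321, -0.067], TCP at [0.189, -0.516, 0.205] pointing down, gripper open.
Joint ranges: [-3.03, 3.03], [-0.79, 2.21], [0.23, 2.52], [-1.04, 4.18], [0, 3.07], [-2.55, 2.55]. Speed limits (rad/s): [2.22, 2.22, 2.57, 3.14, 3.14, 3.14].

INTERFACE

Orientations are given as [roll, pitch, yaw] about the fixed x, y, z axes, in that order (R = Rz(yaw) Ry(pitch) Rx(roll)).
In Python, from station import get_obs, camera, job gives the robot as it stands.
- The arm moves only by the tool step_arm, never from a script. Its argument "targets" is a list of rows, each a list of 6 numbers: the shift along the tool's x, y, z in mm, then the turn, a rotation vector about the tool's x, y, z in degrees. In form: [[dx, dy, dz, rx, ry, rz], ...]. A call has 1 to 12 rows; each row shifts and turns the commanded pose from where the row before left it, along the tool's axes as they then stand; what a row does not reach is not made up. A row lasts 1/8 s, in which the tool goes at most 62.5 mm and 10.7 degrees, less where a joint would pass 70% of its speed; a pose out of reach is approached as far as the arm can. A call is refused whole if a number of a shift passes 62.5 or a number of a turn 10.7, either way. A call with a gripper value outside its range is refused whole. "gripper" is the opening, from -1 (shut) to 1 (fully open), set as the call begins (left out, the last holds). The fingers move at their own pace and stop on an object; "squeeze" is the grip in N (left out, the last holds). Time passes only in rows, so rows that do not move let the fingers close. It gives the time, the measured TCP pose, the force and the opening at its end, in the units of the state.
- get_obs(): the state, without advancing time (a new reading comes with each control period).
- camera(name): name is "side" or "top" or "wrist"; returns a dict with "pixels" (480x640x3 uint8, red, green, blue), "intrinsics" (3x3 intrinsics, pixels), "R" (3x3) and "t" (3): a world point X has camera coordinates R X + t; the wrist camera has in their place "tool_from_camera" (4x4, takes a point from camera to tool coordinates, whose origin is the TCP and whose axes are the tool frame's). Camera axes: x right, y down, z forward; pixel columns grow to the right and rows downward; lengths in m; the calibration is good to about 2 mm. A picture is of the moment at which its call begins: read the wrist's pose just before it. There is no depth.
- job.hand_in(): hands the job in, once; it reports no verdict.
The state is a dict: "time_s": time; "qpos": joint angles; "joint_vel": joint speeds; "tau": joint torques, N m; "ee_pos": TCP position; "eef_rot": TCP orientation; "force": force on the tool from outside, world axes, zero at the start; "moment": the same for the moment, N m; "grip_width": finger opening in m.
Only numpy, scipy, OpenCV 4.12 (cv2) and the standard library are available. Lean on these libraries where they do the work, as an engineer would, in place of code of your own. Each camera call takes 0.05 s, during which the arm holds its last target.

TASK

Restock the two slanted pegs with lint-roller refills: take the bare cardboard core off the blue stand's peg and put it in the grey bin, then slide the roll with blue ends onto the blue stand's peg and the roll with green ends onto the green stand's peg, each all the way down until it rests on the collar. Let go of everything, and leave the polish tin, the dropper bottle and the scrubbing brush where they stand.

Things in the scene. Friction and masses are not known exactly. Their poses are not given: they have to be found in the camera images.
- blue_stand: blue stand, screwed down: base plate 110 (x) x 80 (y) x 10 mm, origin at the centre of its underside, z up. A short post carries a round collar (38 mm across) and a slanted steel peg that leans 30 deg from vertical towards the stand's -x (the stand is yawed 0.7 to 1.3 rad, so the peg leans to the right and towards the robot). The bare core sits on this peg at the start.
- blue_peg: steel peg of the blue stand, fixed to it: 14 mm thick, 76 mm long with a round tip. Origin at its root, where it leaves the upper face of the collar (50 mm above the worktop, above the centre of the base plate); its z runs along the peg's axis up to the tip (60 deg above level), its y is level.
- blue_peg_tip (a point): tip of the blue stand's peg, 76 mm from its root along the peg's axis
- blue_roll: lint-roller refill roll with blue ends: white sleeve 48 mm across, from 4 to 66 mm of its length, on a blue plastic tube 70 mm long, 36 mm across, with a 30 mm hole right through. About 80 g, rigid. Stands upright on the worktop at the start. Origin at the centre of its lower end, z along its axis; both ends are alike.
- blue_roll_mid (a point): middle of the roll with blue ends, on its axis, 35 mm from either end
- green_stand: green stand, screwed down: base plate 110 (x) x 80 (y) x 10 mm, origin at the centre of its underside, z up. A short post carries a round collar (38 mm across) and a slanted steel peg that leans 30 deg from vertical towards the stand's -x (the stand is yawed 0.7 to 1.3 rad, so the peg leans to the right and towards the robot). This peg is empty at the start.
- green_peg: steel peg of the green stand, fixed to it: 14 mm thick, 76 mm long with a round tip. Origin at its root, where it leaves the upper face of the collar (50 mm above the worktop, above the centre of the base plate); its z runs along the peg's axis up to the tip (60 deg above level), its y is level.
- green_peg_tip (a point): tip of the green stand's peg, 76 mm from its root along the peg's axis
- green_roll: lint-roller refill roll with green ends: white sleeve 48 mm across, from 4 to 66 mm of its length, on a green plastic tube 70 mm long, 36 mm across, with a 30 mm hole right through. About 80 g, rigid. Stands upright on the worktop at the start. Origin at the centre of its lower end, z along its axis; both ends are alike.
- green_roll_mid (a point): middle of the roll with green ends, on its axis, 35 mm from either end
- core: bare brown cardboard core (rigid tube) 70 mm long, 36 mm across, 30 mm hole, about 30 g; at the start it is on the blue stand's peg, its lower end resting on the collar, 6 mm of the peg standing out at its upper end. Loose on the peg (up to 8 mm off-axis, a little askew). Origin at the centre of its lower end, z along its axis (up the peg)
- core_mid (a point): middle of the bare core, on its axis, 35 mm from either end
- bin: open grey plastic bin, fixed, 140 x 140 x 70 mm, 3 mm walls and floor. Origin at the centre of its underside, z up, sides along x and y
- polish_tin: round polish tin, white with tan lid, 65 mm across, 29 mm high, loose; origin at the centre of its underside
- stain_dropper: small brown dropper bottle with black top, 33 mm across, 102 mm high, loose; origin at the centre of its underside
- scrub_brush: wooden scrubbing brush, bristles down, 57 (x) x 150 (y) x 43 mm high, loose; origin at the centre of its underside
There are look-alikes about, which are no part of the job. What is shaped like the green_roll but orange or yellow is not meant.

How it is judged:
By the outcome, as a careful person would: the job done as asked, in the order asked, and still so for the second after the job is handed in, with the robot touching nothing.
It also fails if it takes over 72 s, if anything falls off the work surface, if the arm or the gripper's body presses on something with over 40 N, if the wrist force passes 120 N, or if a joint passes its speed limit or range.

## Working session

There is one attempt and no reset: what is moved stays moved. The work goes in short steps, Python scripts to look and compute and a tool call to move; the robot and the scene stay as the last step left them, time stands still between calls to the robot, and variables do not carry over. Pictures are saved under pics/ and viewed, and the job is handed in when it is done.

Besides the shell and the picture viewer there is one more tool, called as name([rows], argument=value, ...), one row to a line, values as JSON. step_arm: Moves the arm, as the interface text tells. Its arguments: {"type":"object","properties":{"targets":{"type":"array","items":{"type":"array","items":{"type":"number"}}},"gripper":{"type":"number"},"squeeze":{"type":"number"}},"required":["targets"]}

```bash
ls; mkdir -p pics; python3 - <<'E'
from station import get_obs,camera
import cv2,pickle
o=get_obs();print(o)
d={}
for n in("side","top","wrist"):
    c=camera(n);d[n]=c;cv2.imwrite(f"pics/{n}0.png",c["pixels"][:,:,::-1]);print(n,{k:v for k,v in c.items() if k!="pixels"})
pickle.dump(d,open("c0.pkl","wb"))
E
```

```text
pics
{'time_s': 0.0, 'qpos': array([-1.28659883e+00,  3.00498458e-01,  1.52157541e+00, -1.12133703e-05,
        1.32069461e+00, -6.66114228e-02]), 'joint_vel': array([-1.68771254e-03, -2.81700041e-05,  3.71255316e-04, -1.25767022e-03,
       -2.01930534e-05,  2.79000077e-04]), 'tau': array([-2.98455932e-03, -5.31811988e+01, -3.52745640e+01,  7.07150088e-02,
        2.43874040e-02, -8.84358724e-05]), 'ee_pos': array([ 0.18892719, -0.51625635,  0.20487372]), 'eef_rot': array([-1.57197026e+00,  6.74280647e-05, -2.79078100e+00]), 'force': array([-0.2373131 ,  0.46449199,  0.631579  ]), 'moment': array([-0.02820421, -0.00080695, -0.02016387]), 'grip_width': 0.0938587114512055}
side {'intrinsics': array([[599.87271818,   0.        , 321.71282334],
       [  0.        , 599.87271818, 242.54616308],
       [  0.        ,   0.        ,   1.        ]]), 'R': array([[ 0.9662063 , -0.257506  ,  0.01166423],
       [-0.14010899, -0.56261877, -0.81475738],
       [ 0.21636743,  0.78558945, -0.5796847 ]]), 't': array([-0.47849206,  0.12474721,  1.50458631])}
top {'intrinsics': array([[476.52395816,
[... 211 characters left out ...]
8808148e-01, -5.70317880e-02, -2.78270211e-01],
       [ 2.77751560e-01,  1.69876852e-02, -9.60502727e-01]]), 't': array([-0.05514707,  0.50986801,  1.41354412])}
wrist {'intrinsics': array([[360.42548912,   0.        , 318.68550085],
       [  0.        , 360.42548912, 243.74144659],
       [  0.        ,   0.        ,   1.        ]]), 'tool_from_camera': array([[ 2.54141204e-04,  9.71651780e-01,  2.36416482e-01,
        -6.92353677e-02],
       [-4.95188384e-04, -2.36416338e-01,  9.71651722e-01,
        -1.79826162e-01],
       [ 9.99999845e-01, -3.64007434e-04,  4.21067542e-04,
        -2.02533629e-04],
       [ 0.00000000e+00,  0.00000000e+00,  0.00000000e+00,
         1.00000000e+00]])}
```

View pics/side0.png

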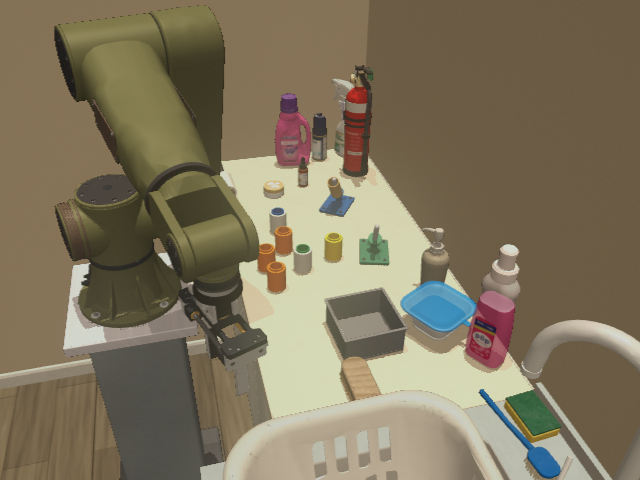

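View pics/top0.png

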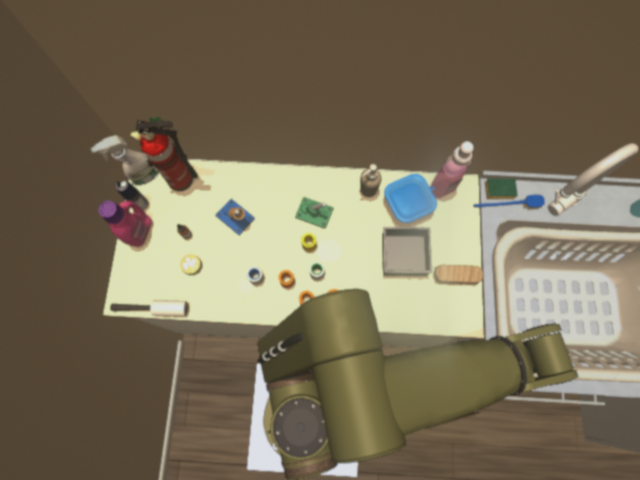

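View pics/wrist0.png

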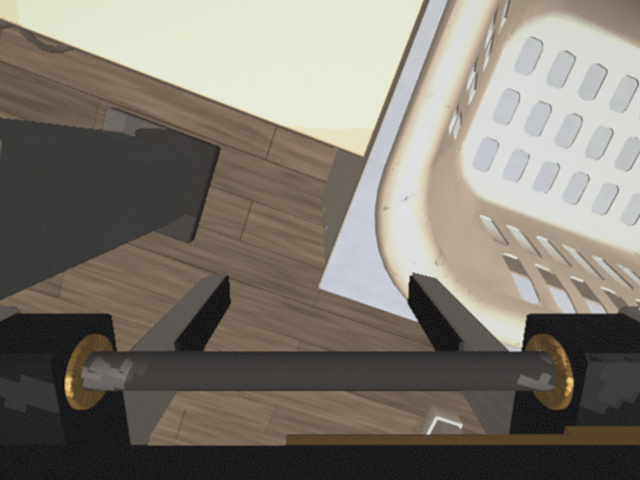

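Side view: blue stand about (337,203), green stand (374,250), blue roll (278,220), green roll (302,258), bin (365,322). The yellow and orange rolls are decoys. Next I measure.

```bash
python3 - <<'E'
import cv2,pickle,numpy as np
d=pickle.load(open("c0.pkl","rb"))
s=d["side"]["pixels"][:,:,::-1];t=d["top"]["pixels"][:,:,::-1]
a=cv2.resize(s[160:360,240:440],(600,600),interpolation=cv2.INTER_CUBIC)
b=cv2.resize(t[170:310,170:357],(800,599),interpolation=cv2.INTER_CUBIC)
cv2.imwrite("pics/s0z.png",a);cv2.imwrite("pics/t0z.png",b)
E
```

```text
(no output)
```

View pics/s0z.png

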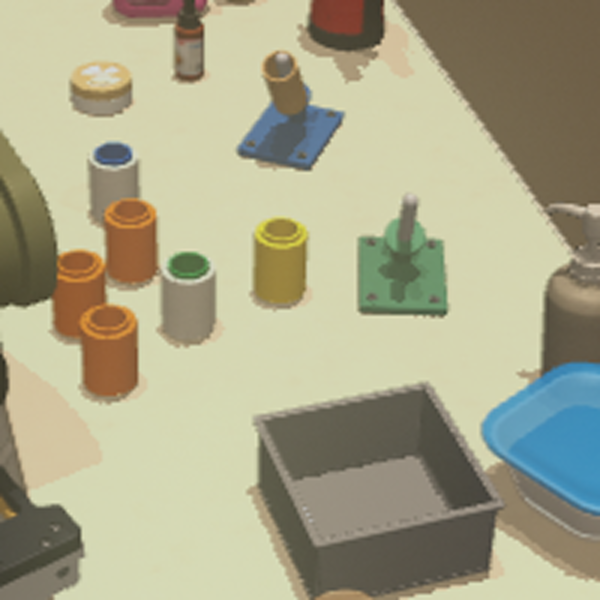

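View pics/t0z.png

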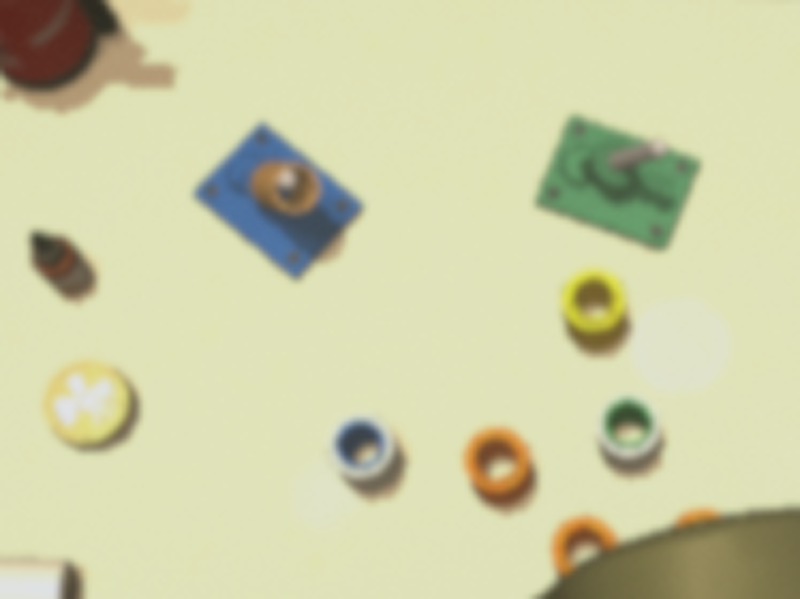

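```bash
cat > h.py <<'E'
import cv2,pickle,numpy as np
from scipy.spatial.transform import Rotation as Rn
def ray(c,uv):
    K,R,t=c["intrinsics"],c["R"],c["t"]
    dirs=R.T@np.linalg.solve(K,np.r_[uv,1.]); return -R.T@t,dirs
def plane(c,uv,z):
    o,d=ray(c,uv); return o+d*(z-o[2])/d[2]
def proj(c,X):
    p=c["intrinsics"]@(c["R"]@np.asarray(X)+c["t"]); return p[:2]/p[2]
def tri(c1,u1,c2,u2):
    o1,d1=ray(c1,u1);o2,d2=ray(c2,u2);d1/=np.linalg.norm(d1);d2/=np.linalg.norm(d2)
    s=np.linalg.lstsq(np.c_[d1,-d2],o2-o1,rcond=None)[0]
    a,b=o1+d1*s[0],o2+d2*s[1]; return (a+b)/2,np.linalg.norm(a-b)
def hsv(c): return cv2.cvtColor(c["pixels"],cv2.COLOR_RGB2HSV)
def wristcam(c,o):
    "make wrist cam dict into world R,t"
    T=np.eye(4);T[:3,:3]=Rn.from_euler('xyz',o["eef_rot"]).as_matrix();T[:3,3]=o["ee_pos"]
    M=np.linalg.inv(T@c["tool_from_camera"]); c=dict(c);c["R"]=M[:3,:3];c["t"]=M[:3,3];return c
E
python3 - <<'E'
from h import *
d=pickle.load(open("c0.pkl","rb"))
rng={"blue":((100,90,40),(125,255,255)),"green":((60,70,30),(95,255,255)),"white":None}
for n in("side","top"):
    c=d[n];H=hsv(c)
    for k in("blue","green"):
        m=cv2.inRange(H,*map(np.array,rng[k]))
        nn,l,st,ce=cv2.connectedComponentsWithStats(m)
        for i in range(1,nn):
            x,y,w,h,a=st[i]
            if a<15 or not(170<x<400 and 160<y<310):continue
            X=plane(c,ce[i],.07)
            print(n,k,st[i],ce[i].round(1),"bbox c@.07",plane(c,(x+w/2-.5,y+h/2-.5),.07).round(4))
            if a>200:
                pts=np.argwhere(l==i)[:,::-1].astype(np.float32)
                W=np.array([plane(c,p,.01)[:2] for p in pts],np.float32)*1000
                print("  rect",cv2.minAreaRect(W),"corners",cv2.boxPoints(cv2.minAreaRect(W)).round(0).tolist())
E
```

```text
side blue [339 195  15  19  90] [346.  203.5] bbox c@.07 [0.6108 0.1654 0.07  ]
side blue [322 196  14  12  58] [328.5 201.2] bbox c@.07 [0.5655 0.1907 0.07  ]
top blue [ 385  174   51   48 1729] [410.1 197.6] bbox c@.07 [ 0.6924 -0.2932  0.07  ]
  rect ((719.945068359375, -307.1333923339844), (148.01922607421875, 157.59979248046875), 28.3736629486084) corners [[617.0, -273.0], [692.0, -412.0], [823.0, -341.0], [748.0, -203.0]]
top blue [217 201  26  33 289] [229.7 217.1] bbox c@.07 [0.5917 0.2792 0.07  ]
  rect ((614.646240234375, 276.0641784667969), (101.0876235961914, 71.5331802368164), 52.071067810058594) corners [[555.0, 258.0], [612.0, 214.0], [674.0, 294.0], [618.0, 338.0]]
top blue [245 212   8  10  43] [247.8 217.4] bbox c@.07 [0.597 0.219 0.07 ]
top green [298 200  33  26 376] [313.  212.9] bbox c@.07 [0.6229 0.0119 0.07  ]
  rect ((646.4475708007812, 15.342300415039062), (99.50367736816406, 68.86408996582031), 72.43289184570312) corners [[599.0, -22.0], [664.0, -42.0], [694.0, 52.0], [629.0, 73.0]]
```

```bash
python3 - <<'E'
from h import *
d=pickle.load(open("c0.pkl","rb"))
roi={"side":{"bs":(312,180,60,40),"gs":(352,225,45,45),"br":(262,200,30,40),"gr":(290,238,28,45)},
"top":{"bs":(210,192,55,50),"gs":(290,192,50,42),"br":(242,262,28,28),"gr":(305,258,25,25)}}
for n in roi:
    c=d[n];H=hsv(c).astype(int)
    for k,(x,y,w,h) in roi[n].items():
        P=H[y:y+h,x:x+w]
        lo,hi=(96,135) if k[0]=='b' else (58,96)
        m=((P[...,0]>=lo)&(P[...,0]<=hi)&(P[...,1]>(75 if k[1]=='s' else 60))).astype(np.uint8)
        m=cv2.morphologyEx(m,cv2.MORPH_CLOSE,np.ones((3,3),np.uint8))
        nn,l,st,ce=cv2.connectedComponentsWithStats(m)
        mm=np.isin(l,[i for i in range(1,nn) if st[i,4]>12])
        pts=np.argwhere(mm)[:,::-1]+[x,y]
        if k[1]=='s':
            W=np.array([plane(c,p,.01)[:2] for p in pts],np.float32)*1000
            r=cv2.minAreaRect(W);print(n,k,len(pts),np.round(r[0],1),np.round(r[1],1),round(r[2],1))
        else:
            b0,b1=pts.min(0),pts.max(0)
            print(n,k,len(pts),b0,b1,plane(c,(b0+b1)/2,.07).round(4),pts.mean(0))
E
```

```text
side bs 225 [615.2 269.2] [106.   75.5] 53.6Traceback (most recent call last):
  File "<stdin>", line 17, in <module>
cv2.error: OpenCV(4.12.0) /io/opencv/modules/imgproc/src/convhull.cpp:143: error: (-215:Assertion failed) total >= 0 && (depth == CV_32F || depth == CV_32S) in function 'convexHull'
```

```bash
python3 - <<'E'
from h import *
d=pickle.load(open("c0.pkl","rb"))
H=hsv(d["side"]);print(H[258,362:390:4],H[248,300:306],H[211,275:281]);print(hsv(d["top"])[268:275,316])
E
```

```text
[[ 46  50 132]
 [ 58  65 148]
 [ 54  67 122]
 [ 51  69 111]
 [ 58  67 137]
 [ 59  68 150]
 [ 60  65 148]] [[ 47  95 105]
 [ 47  91 107]
 [ 47  94 106]
 [ 47  91 106]
 [ 47  92 105]
 [ 46  92 105]] [[108  45  96]
 [109  49  99]
 [107  54 100]
 [108  51 100]
 [109  49  99]
 [109  49  99]]
[[ 36  79  97]
 [ 25  73 136]
 [ 23  69 177]
 [ 27  59 198]
 [ 36  59 204]
 [ 44  62 193]
 [ 45  45 191]]
```

```bash
python3 - <<'E'
from h import *
d=pickle.load(open("c0.pkl","rb"))
roi={"side":{"bs":(312,180,60,40),"gs":(352,225,42,45),"br":(262,200,30,40),"gr":(290,238,28,45)},
"top":{"bs":(210,192,55,50),"gs":(290,192,50,42),"br":(242,262,28,28),"gr":(305,258,25,25)}}
for n in roi:
    c=d[n];I=c["pixels"].astype(int)
    for k,(x,y,w,h) in roi[n].items():
        P=I[y:y+h,x:x+w];Rr,G,B=P[...,0],P[...,1],P[...,2]
        m=((B>Rr+10) if k[0]=='b' else (G>Rr+13)).astype(np.uint8)
        m=cv2.morphologyEx(m,cv2.MORPH_CLOSE,np.ones((3,3),np.uint8))
        nn,l,st,ce=cv2.connectedComponentsWithStats(m)
        mm=np.isin(l,[i for i in range(1,nn) if st[i,4]>12])
        pts=np.argwhere(mm)[:,::-1]+[x,y]
        if k[1]=='s':
            W=np.array([plane(c,p,.01)[:2] for p in pts],np.float32)*1000
            r=cv2.minAreaRect(W);print(n,k,len(pts),np.round(r[0],1),np.round(r[1],1),round(r[2],1))
        else:
            b0,b1=pts.min(0),pts.max(0)
            print(n,k,len(pts),b0,b1,plane(c,(b0+b1)/2,.07).round(4),pts.mean(0))
        v=c["pixels"].copy();v[pts[:,1],pts[:,0]]=[255,0,255]
        cv2.imwrite(f"pics/m_{n}_{k}.png",cv2.resize(v[y-5:y+h+5,x-5:x+w+5,::-1],None,fx=5,fy=5,interpolation=0))
ims=[cv2.resize(cv2.imread(f"pics/m_{n}_{k}.png"),(200,200)) for n in roi for k in roi[n]]
cv2.imwrite("pics/m.png",np.vstack([np.hstack(ims[:4]),np.hstack(ims[4:])]))
E
```

```text
side bs 429 [623.8 280.2] [145.6  78.9] 53.6
side gs 744 [649.4  19.9] [145.8  76.6] 72.1
side br 80 [271 207] [283 214] [0.4114 0.1787 0.07  ] [277.35   210.6625]
side gr 108 [296 244] [309 252] [ 0.4393 -0.0141  0.07  ] [302.40740741 247.9537037 ]
top bs 544 [616.5 277. ] [108.5  78.1] 53.5
top gs 712 [647.5  15. ] [111.9  81.1] 72.5
top br 67 [248 268] [259 278] [0.4146 0.1847 0.07  ] [252.91044776 271.91044776]
top gr 97 [311 262] [322 274] [ 0.4419 -0.0076  0.07  ] [316.40206186 267.63917526]
```

View pics/m.png

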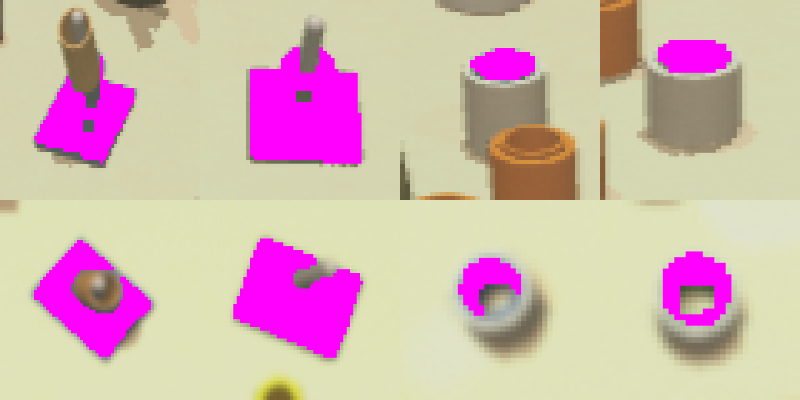

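The masks look right. The top view gives stand yaws of 53.5° (blue) and 72.4° (green). Next: the decoys, the bin and the first move.

```bash
cat >> h.py <<'E'
def plan(o,pos,R,n):
    "equal rows from current commanded pose to target"
    R0=Rn.from_euler('xyz',o["eef_rot"]);p0=np.array(o["ee_pos"])
    w=(R0.inv()*Rn.from_matrix(R)).as_rotvec()
    print("total shift in tool mm",(R0.inv().apply(np.array(pos)-p0)*1000).round(1),"rotvec deg",np.degrees(w).round(2))
    for i in range(n):
        Ri=R0*Rn.from_rotvec(w*i/n)
        print("  ",(Ri.inv().apply((np.array(pos)-p0)/n)*1000).round(1).tolist()+np.degrees(w/n).round(2).tolist())
def tool(psi,tilt=0):
    "jaw azimuth psi deg, tilt about tool z deg"
    p=np.radians(psi);z=np.array([np.cos(p),np.sin(p),0]);y=np.array([0,0,-1.]);x=np.cross(y,z)
    return np.c_[x,y,z]@Rn.from_rotvec([0,0,np.radians(tilt)]).as_matrix()
BS=np.array([.6165,.277,.05]);GS=np.array([.6475,.015,.05])
def axis(yaw): 
    y=np.radians(yaw);return np.array([-np.cos(y)*.5,-np.sin(y)*.5,np.sqrt(.75)])
E
python3 - <<'E'
from h import *
from station import get_obs
d=pickle.load(open("c0.pkl","rb"));c=d["top"];s=d["side"]
for uv in [(384,228),(431,228),(431,276),(383,276)]: print("bin top",plane(c,uv,.07).round(3))
for uv in [(258,420),(428,388),(498,503),(316,545)]: print("bin side",plane(s,(uv[0]/3+240,uv[1]/3+160),.07).round(3))
for nm,uv in dict(yel=(595,298),or1=(498,458),or2=(585,545),gr=(629,425),br=(363,447)).items(): print(nm,plane(c,(uv[0]/4.28+170,uv[1]/4.28+170),.07).round(3))
for nm,uv in dict(or1=(131,212),or2=(109,322),or3=(80,263)).items(): print(nm,plane(s,(uv[0]/3+240,uv[1]/3+160),.07).round(3))
# peg tips
print("green tip",tri(s,(409/3+240,200/3+160),c,(657/4.28+170,148/4.28+170)),"pred",GS+.076*axis(72.4))
print("blue tip",tri(s,(282/3+240,59/3+160),c,(290/4.28+170,180/4.28+170)),"pred",BS+.076*axis(53.5))
o=get_obs()
plan(o,BS+.13*axis(53.5),tool(-36.5,30),16)
plan(o,[.48,.10,.22],tool(-36.5,0),16)
E
```

```text
bin top [ 0.584 -0.212  0.07 ]
bin top [ 0.593 -0.36   0.07 ]
bin top [ 0.438 -0.36   0.07 ]
bin top [ 0.429 -0.213  0.07 ]
bin side [ 0.444 -0.226  0.07 ]
bin side [ 0.584 -0.222  0.07 ]
bin side [ 0.59  -0.357  0.07 ]
bin side [ 0.449 -0.366  0.07 ]
yel [0.532 0.022 0.07 ]
or1 [0.408 0.083 0.07 ]
or2 [0.349 0.016 0.07 ]
gr [ 0.438 -0.009  0.07 ]
br [0.41 0.18 0.07]
or1 [0.409 0.075 0.07 ]
or2 [ 0.358 -0.077  0.07 ]
or3 [0.35 0.01 0.07]
green tip (array([ 0.63715955, -0.01756335,  0.10668708]), np.float64(0.0005107220260349906)) pred [ 0.63600994 -0.02122125  0.11581793]
blue tip (array([0.59695028, 0.2468887 , 0.1070352 ]), np.float64(0.0004411086632609953)) pred [0.59389673 0.24645344 0.11581793]
total shift in tool mm [-619.9   43.  -562.3] rotvec deg [ -8.7  -32.64  29.12]
   [-38.7, 2.7, -35.1, -0.54, -2.04, 1.82]
   [-39.9, 4.3, -33.7, -0.54, -2.04, 1.82]
   [-40.9, 5.9, -32.2, -0.54, -2.04, 1.82]
   [-41.8, 7.5, -30.7, -0.54, -2.04, 1.82]
   [-42.6, 9.1, -29.1, -0.54, -2.04, 1.82]
   [-43.3, 10.7, -27.5, -0.54, -2.04, 1.82]
   [-43.9, 12.4, -25.8, -0.54, -2.04, 1.82]
   [-44.
[... 446 characters left out ...]
5.00e-02 -3.34e+01 -2.00e-02]
   [-30.3, -0.9, -29.9, 0.0, -2.09, -0.0]
   [-31.4, -0.9, -28.8, 0.0, -2.09, -0.0]
   [-32.4, -0.9, -27.6, 0.0, -2.09, -0.0]
   [-33.4, -0.9, -26.4, 0.0, -2.09, -0.0]
   [-34.3, -0.9, -25.2, 0.0, -2.09, -0.0]
   [-35.2, -0.9, -23.9, 0.0, -2.09, -0.0]
   [-36.1, -0.9, -22.6, 0.0, -2.09, -0.0]
   [-36.9, -0.9, -21.3, 0.0, -2.09, -0.0]
   [-37.6, -0.9, -19.9, 0.0, -2.09, -0.0]
   [-38.3, -0.9, -18.6, 0.0, -2.09, -0.0]
   [-39.0, -0.9, -17.2, 0.0, -2.09, -0.0]
   [-39.6, -0.9, -15.7, 0.0, -2.09, -0.0]
   [-40.1, -0.9, -14.3, 0.0, -2.09, -0.0]
   [-40.6, -0.9, -12.8, 0.0, -2.09, -0.0]
   [-41.1, -0.9, -11.3, 0.0, -2.09, -0.0]
   [-41.5, -0.9, -9.8, 0.0, -2.09, -0.0]
```

step_arm([
  [-30, -1, -30, 0, -2, 0],
  [-31, -1, -29, 0, -2, 0],
  [-32, -1, -28, 0, -2, 0],
  [-33, -1, -26, 0, -2, 0],
  [-34, -1, -25, 0, -2, 0],
  [-35, -1, -24, 0, -2, 0],
  [-36, -1, -23, 0, -2, 0],
  [-37, -1, -21, 0, -2, 0],
  [-38, -1, -20, 0, -2, 0],
  [-38, -1, -19, 0, -2, 0],
  [-39, -1, -17, 0, -2, 0],
  [-40, -1, -16, 0, -2, 0],
], gripper=1)

```text
time_s: 1.65
ee_pos: [0.4096, -0.0547, 0.2175]
eef_rot: [-1.571, 0.0, -2.371]
force: [0.7, -0.6, 0.2]
grip_width: 0.094
```

```bash
cat > snap.py <<'E'
import sys,pickle,cv2
from station import get_obs,camera
from h import *
o=get_obs();c=wristcam(camera("wrist"),o)
pickle.dump((o,c),open(sys.argv[1]+".pkl","wb"));cv2.imwrite("pics/"+sys.argv[1]+".png",c["pixels"][:,:,::-1])
print(o["time_s"],o["ee_pos"].round(4),o["eef_rot"].round(3),o["qpos"].round(2))
E
python3 snap.py w1; python3 -c "
from h import *;from station import get_obs
plan(get_obs(),BS+.14*axis(53.5),tool(-36.5,30),8)"
```

```text
1.65 [ 0.4096 -0.0547  0.2175] [-1.571  0.    -2.371] [-0.22 -0.02  1.86  0.    1.3   0.58]
total shift in tool mm [-307.7   46.7  -80.2] rotvec deg [-2.39 -8.95 29.87]
   [-38.5, 5.8, -10.0, -0.3, -1.12, 3.73]
   [-38.2, 8.4, -9.2, -0.3, -1.12, 3.73]
   [-37.7, 10.9, -8.5, -0.3, -1.12, 3.73]
   [-37.1, 13.4, -7.7, -0.3, -1.12, 3.73]
   [-36.3, 15.8, -6.9, -0.3, -1.12, 3.73]
   [-35.3, 18.2, -6.1, -0.3, -1.12, 3.73]
   [-34.2, 20.5, -5.3, -0.3, -1.12, 3.73]
   [-32.8, 22.7, -4.5, -0.3, -1.12, 3.73]
```

View pics/w1.png

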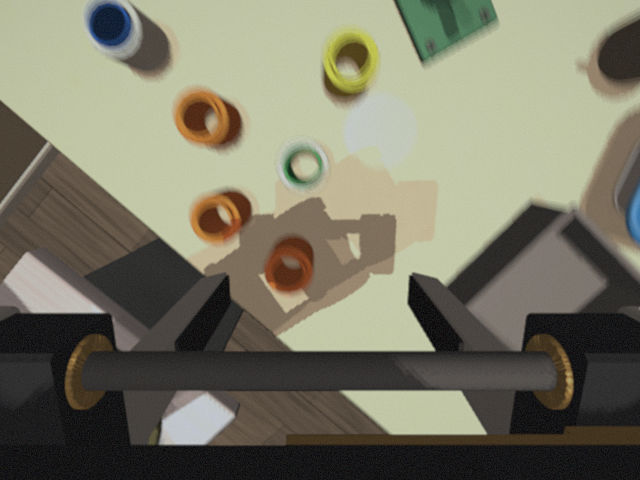

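The wrist view shows the green roll's top ring at about (302,164) and the blue roll's at about (111,24), at roughly 1.1 px/mm.

```bash
python3 - <<'E'
from h import *
o,c=pickle.load(open("w1.pkl","rb"));I=c["pixels"].astype(int)
for k,(x,y,w,h) in dict(br=(80,0,65,62),gr=(272,132,62,66)).items():
    P=I[y:y+h,x:x+w]
    m=((P[...,2]>P[...,0]+12) if k=='br' else (P[...,1]>P[...,0]+10)).astype(np.uint8)
    nn,l,st,ce=cv2.connectedComponentsWithStats(m);i=1+st[1:,4].argmax()
    pts=np.argwhere(l==i)[:,::-1].astype(np.float32)+[x,y]
    (cx,cy),r=cv2.minEnclosingCircle(pts.astype(np.float32))
    print(k,len(pts),(cx,cy),r,plane(c,(cx,cy),.07).round(4))
for nm,uv in dict(or1=(203,117),or2=(217,218),or3=(289,265),yel=(351,62)).items():print(nm,plane(c,uv,.07).round(4))
E
```

```text
br 1806 (109.66901397705078, 24.66901397705078) 26.389265060424805 [0.4155 0.1876 0.07  ]
gr 867 (302.0, 165.5) 23.585052490234375 [ 0.4433 -0.0018  0.07  ]
or1 [0.4135 0.0874 0.07  ]
or2 [0.3547 0.0217 0.07  ]
or3 [ 0.3678 -0.0565  0.07  ]
yel [0.5328 0.0269 0.07  ]
```

step_arm([
  [-38, 6, -10, 0, -1, 3.7],
  [-38, 8, -9, 0, -1, 3.7],
  [-38, 11, -8, 0, -1, 3.7],
  [-37, 13, -8, 0, -1, 3.7],
  [-36, 16, -7, 0, -1, 3.7],
  [-35, 18, -6, 0, -1, 3.8],
  [-34, 20, -5, 0, -1, 3.8],
  [-32, 20, -4, 0, -1.5, 3.8],
  [0, 0, 0, 0, 0, 0],
])

```text
time_s: 2.82
ee_pos: [0.5758, 0.2109, 0.1708]
eef_rot: [-1.527, 0.518, -2.208]
force: [-0.7, 0.3, -0.3]
grip_width: 0.0939
```

```bash
python3 snap.py w2; python3 -c "
from h import *;from station import get_obs
plan(get_obs(),BS+.14*axis(53.5),tool(-36.5,30),1)"
```

```text
2.825 [0.5758 0.2109 0.1708] [-1.527  0.518 -2.208] [0.15 0.26 1.75 0.47 0.78 0.52]
total shift in tool mm [-7.   3.7 -7.2] rotvec deg [-2.54 -0.01  0.33]
   [-7.0, 3.7, -7.2, -2.54, -0.01, 0.33]
```

View pics/w2.png

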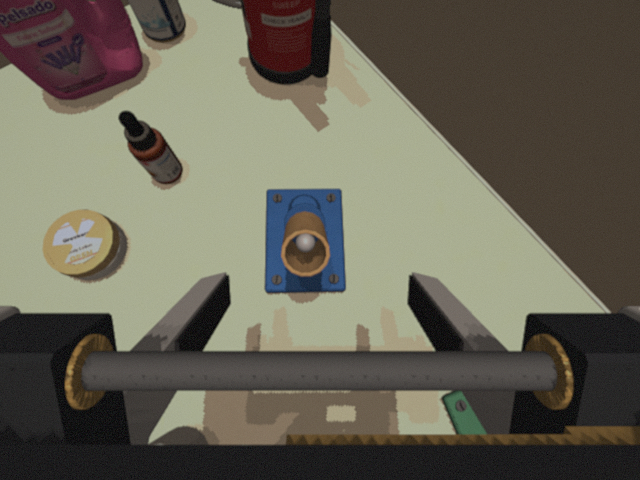

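The core's upper rim is centred at about (306,251) with the peg tip at (306,242), and the blue plate spans (266–344, 190–291).

```bash
cat > stand.py <<'E'
from h import *
import sys
o,c=pickle.load(open(sys.argv[1]+".pkl","rb"));x,y,w,h=map(int,sys.argv[3:7]);k=sys.argv[2]
I=c["pixels"].astype(int)[y:y+h,x:x+w]
m=((I[...,2]>I[...,0]+15) if k=='b' else (I[...,1]>I[...,0]+10)).astype(np.uint8)
m=cv2.morphologyEx(m,cv2.MORPH_OPEN,np.ones((3,3),np.uint8))
nn,l,st,ce=cv2.connectedComponentsWithStats(m)
pts=np.argwhere(np.isin(l,[i for i in range(1,nn) if st[i,4]>100]))[:,::-1]+[x,y]
W=np.array([plane(c,p,.01)[:2] for p in pts],np.float32)*1000
r=cv2.minAreaRect(W);print(np.round(r[0],1),np.round(r[1],1),round(r[2],2))
v=c["pixels"][:,:,::-1].copy();v[pts[:,1],pts[:,0]]=[255,0,255];cv2.imwrite("pics/ms.png",v[y:y+h,x:x+w])
E
python3 stand.py w2 b 240 180 130 125; python3 - <<'E'
from h import *
o,c=pickle.load(open("w2.pkl","rb"))
print("tip",plane(c,(306,242),.1158-.003).round(4),"rim",plane(c,(305.5,251),.05+.07*.866).round(4))
for a in (53.5,): print(BS+.076*axis(a),BS+.07*axis(a), proj(c,BS+.076*axis(a)))
E
```

```text
[617.5 277.6] [108.4  78.4] 53.64
tip [0.5976 0.2495 0.1128] rim [0.5936 0.2448 0.1106]
[0.59389673 0.24645344 0.11581793] [0.5956812  0.24886501 0.11062178] [304.42964929 247.13804322]
```

View pics/ms.png

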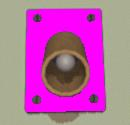

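```bash
cat >> h.py <<'E'
BS=np.array([.6175,.2776,.05]);BY=53.6
E
python3 - <<'E'
from h import *
from station import get_obs
o,c=pickle.load(open("w2.pkl","rb"))
R=tool(BY-90,30);a=-R[:,1];print(a,axis(BY))
I=c["pixels"].astype(int)
for e in(0,.004,.006,.008): print(e,proj(c,BS+.07*a+e*R[:,0]))
print("tip",proj(c,BS+.073*a))
plan(get_obs(),BS+.032*a+.006*R[:,0],R,1)
E
```

```text
[-0.29670944 -0.4024469   0.8660254 ] [-0.29670944 -0.4024469   0.8660254 ]
0 [305.06698137 243.60719797]
0.004 [305.12210058 248.96485924]
0.006 [305.14950724 251.62882245]
0.008 [305.17681268 254.28294724]
tip [305.10363321 244.62160571]
total shift in tool mm [ -2.5 112.2 -11.5] rotvec deg [-2.59 -0.1   0.34]
   [-2.5, 112.2, -11.5, -2.59, -0.1, 0.34]
```

step_arm([
  [-2, 0, -11, -2.6, 0, 0.3],
  [0, 25, 0, 0, 0, 0],
  [0, 30, 0, 0, 0, 0],
  [0, 30, 0, 0, 0, 0],
  [0, 20, 0, 0, 0, 0],
  [0, 6, 0, 0, 0, 0],
  [0, 0, 0, 0, 0, 0],
])

```text
time_s: 3.75
ee_pos: [0.6016, 0.2624, 0.077]
eef_rot: [-1.571, 0.525, -2.208]
force: [-0.0, 0.2, 0.4]
grip_width: 0.094
```

```bash
python3 snap.py w3; python3 - <<'E'
from h import *
from station import get_obs
R=tool(BY-90,30);a=-R[:,1]
plan(get_obs(),BS+.032*a+.006*R[:,0],R,1)
E
```

```text
3.75 [0.6016 0.2624 0.077 ] [-1.571  0.525 -2.208] [0.22 0.48 1.69 0.58 0.64 0.44]
total shift in tool mm [1.1 2.5 3.7] rotvec deg [-0.1  -0.1  -0.09]
   [1.1, 2.5, 3.7, -0.1, -0.1, -0.09]
```

View pics/w3.png

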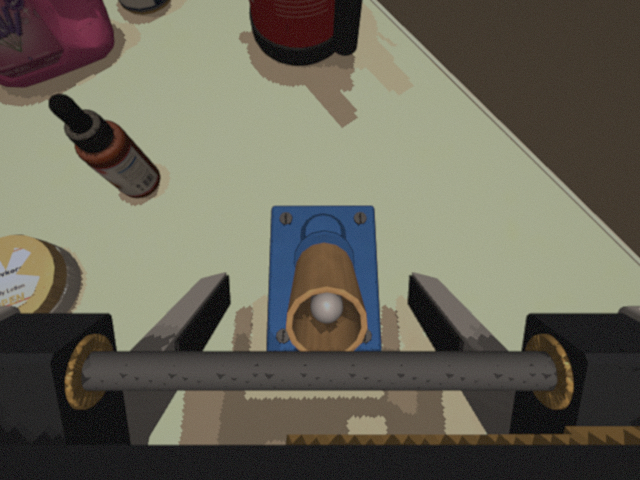

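step_arm([
  [1, 2, 3.5, 0, 0, 0],
  [0, 0, 0, 0, 0, 0],
  [0, 0, 0, 0, 0, 0],
])

```text
time_s: 4.18
ee_pos: [0.6046, 0.2608, 0.0745]
eef_rot: [-1.57, 0.525, -2.208]
force: [-0.0, 0.0, -0.1]
grip_width: 0.0939
```

step_arm([
  [0, 0, 0, 0, 0, 0],
  [0, 0, 0, 0, 0, 0],
  [0, 0, 0, 0, 0, 0],
  [0, 0, 0, 0, 0, 0],
  [0, 0, 0, 0, 0, 0],
  [0, 0, 0, 0, 0, 0],
], gripper=-1, squeeze=15)

```text
time_s: 4.92
ee_pos: [0.6045, 0.2609, 0.0743]
eef_rot: [-1.571, 0.525, -2.208]
force: [0.1, 0.2, -0.4]
grip_width: 0.0374
```

step_arm([
  [0, 0, 0, 0, 0, 0],
  [0, 0, 0, 0, 0, 0],
  [0, -10, 0, 0, 0, 0],
  [0, -20, 0, 0, 0, 0],
  [0, -30, 0, 0, 0, 0],
  [0, -30, 0, 0, 0, 0],
  [0, -30, 0, 0, 0, 0],
  [0, 0, 0, 0, 0, 0],
])

```text
time_s: 5.92
ee_pos: [0.5692, 0.212, 0.1805]
eef_rot: [-1.567, 0.527, -2.207]
force: [-0.5, -0.1, -0.9]
grip_width: 0.0344
```

```bash
python3 snap.py w4; python3 - <<'E'
from h import *
from station import get_obs
plan(get_obs(),[.515,-.15,.22],tool(-36.5,0),10)
E
```

```text
5.925 [0.5692 0.212  0.1805] [-1.567  0.527 -2.207] [0.13 0.25 1.74 0.51 0.83 0.49]
total shift in tool mm [ 259.  -197.6  172.5] rotvec deg [-9.000e-02 -3.000e-02 -3.013e+01]
   [25.9, -19.8, 17.3, -0.01, -0.0, -3.01]
   [26.9, -18.4, 17.2, -0.01, -0.0, -3.01]
   [27.8, -16.9, 17.2, -0.01, -0.0, -3.01]
   [28.7, -15.5, 17.2, -0.01, -0.0, -3.01]
   [29.5, -13.9, 17.2, -0.01, -0.0, -3.01]
   [30.2, -12.4, 17.2, -0.01, -0.0, -3.01]
   [30.8, -10.8, 17.2, -0.01, -0.0, -3.01]
   [31.3, -9.1, 17.2, -0.01, -0.0, -3.01]
   [31.7, -7.5, 17.2, -0.01, -0.0, -3.01]
   [32.1, -5.8, 17.2, -0.01, -0.0, -3.01]
```

View pics/w4.png

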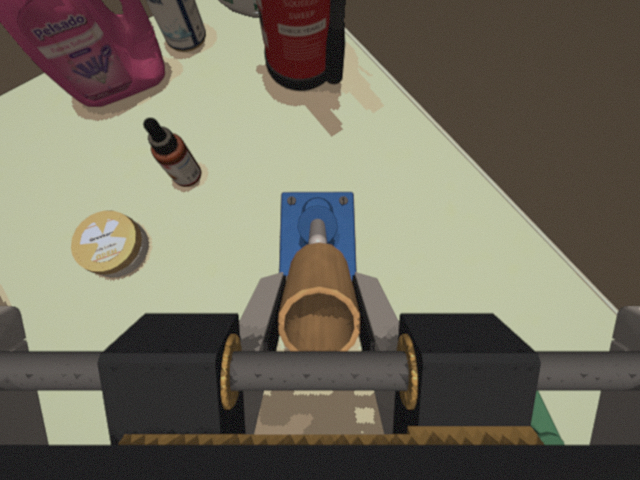

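```bash
python3 - <<'E'
from h import *
from station import get_obs
plan(get_obs(),[.513,-.285,.20],tool(-36.5,0),12)
E
```

```text
total shift in tool mm [ 363.9 -235.3  251.3] rotvec deg [-9.000e-02 -3.000e-02 -3.013e+01]
   [30.3, -19.6, 20.9, -0.01, -0.0, -2.51]
   [31.2, -18.3, 20.9, -0.01, -0.0, -2.51]
   [31.9, -16.9, 20.9, -0.01, -0.0, -2.51]
   [32.6, -15.5, 20.9, -0.01, -0.0, -2.51]
   [33.3, -14.0, 20.9, -0.01, -0.0, -2.51]
   [33.9, -12.6, 20.9, -0.01, -0.0, -2.51]
   [34.4, -11.1, 20.9, -0.01, -0.0, -2.51]
   [34.8, -9.5, 20.9, -0.01, -0.0, -2.51]
   [35.2, -8.0, 20.9, -0.01, -0.0, -2.51]
   [35.5, -6.5, 20.9, -0.01, -0.0, -2.51]
   [35.8, -4.9, 20.9, -0.01, -0.0, -2.51]
   [36.0, -3.3, 20.9, -0.01, -0.0, -2.51]
```

step_arm([
  [30, -20, 21, 0, 0, -2.5],
  [31, -18, 21, 0, 0, -2.5],
  [32, -17, 21, 0, 0, -2.5],
  [33, -15, 21, 0, 0, -2.5],
  [33, -14, 21, 0, 0, -2.5],
  [34, -13, 21, 0, 0, -2.5],
  [34, -11, 21, 0, 0, -2.5],
  [35, -9, 21, 0, 0, -2.5],
  [35, -8, 21, 0, 0, -2.5],
  [35, -6, 21, 0, 0, -2.5],
  [36, -5, 21, 0, 0, -2.5],
  [36, -3, 21, 0, 0, -2.5],
])

```text
time_s: 7.48
ee_pos: [0.5142, -0.2854, 0.1968]
eef_rot: [-1.573, -0.0, -2.207]
force: [0.8, 0.1, -1.5]
grip_width: 0.034
```

step_arm([
  [0, 15, 0, 0, 0, 0],
  [0, 30, 0, 0, 0, 0],
  [0, 40, 0, 0, 0, 0],
  [0, 35, 0, 0, 0, 0],
  [0, 15, 0, 0, 0, 0],
  [0, 5, 0, 0, 0, 0],
  [0, 0, 0, 0, 0, 0],
])

```text
time_s: 8.35
ee_pos: [0.5148, -0.2843, 0.0589]
eef_rot: [-1.57, 0.001, -2.208]
force: [-0.3, -0.2, -0.5]
grip_width: 0.0344
```

```bash
python3 snap.py w5
```

```text
8.35 [ 0.5148 -0.2843  0.0589] [-1.570e+00  1.000e-03 -2.208e+00] [-0.57  0.54  1.55  0.    1.05  0.07]
```

View pics/w5.png

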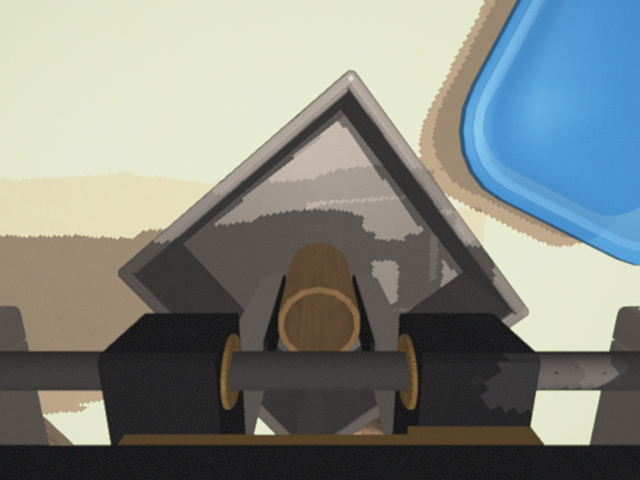

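The core is inside the bin. I release it there.

step_arm([
  [0, 0, 0, 0, 0, 0],
  [0, 0, 0, 0, 0, 0],
  [0, 0, 0, 0, 0, 0],
  [0, 0, 0, 0, 0, 0],
  [0, -15, 0, 0, 0, 0],
  [0, -40, 0, 0, 0, 0],
  [0, -50, 0, 0, 0, 0],
  [0, -40, 0, 0, 0, 0],
], gripper=0.4)

```text
time_s: 9.4
ee_pos: [0.5144, -0.2845, 0.2065]
eef_rot: [-1.569, 0.001, -2.208]
force: [-0.1, 0.6, 0.3]
grip_width: 0.066
```

```bash
python3 snap.py w6; python3 - <<'E'
from h import *
from station import get_obs
plan(get_obs(),[.4155,.1876,.17],tool(BY-90,0),12)
E
```

```text
9.4 [ 0.5144 -0.2845  0.2065] [-1.569e+00  1.000e-03 -2.208e+00] [-0.57  0.38  1.41  0.    1.35  0.07]
total shift in tool mm [-320.5   39.2 -362.2] rotvec deg [-0.52 -0.11 -0.11]
   [-26.7, 3.3, -30.2, -0.04, -0.01, -0.01]
   [-26.7, 3.3, -30.2, -0.04, -0.01, -0.01]
   [-26.7, 3.3, -30.2, -0.04, -0.01, -0.01]
   [-26.7, 3.3, -30.2, -0.04, -0.01, -0.01]
   [-26.7, 3.3, -30.2, -0.04, -0.01, -0.01]
   [-26.7, 3.4, -30.2, -0.04, -0.01, -0.01]
   [-26.7, 3.4, -30.1, -0.04, -0.01, -0.01]
   [-26.7, 3.4, -30.1, -0.04, -0.01, -0.01]
   [-26.7, 3.4, -30.1, -0.04, -0.01, -0.01]
   [-26.8, 3.4, -30.1, -0.04, -0.01, -0.01]
   [-26.8, 3.5, -30.1, -0.04, -0.01, -0.01]
   [-26.8, 3.5, -30.1, -0.04, -0.01, -0.01]
```

View pics/w6.png

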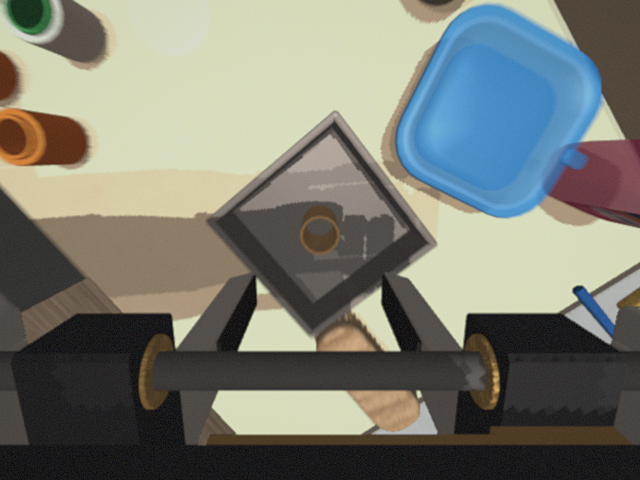

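The core stands upright in the bin at about (320,235). On to the blue roll.

step_arm([
  [-20, 0, -22, 0, 0, 0],
  [-27, 2, -30, 0, 0, 0],
  [-27, 3, -31, 0, 0, 0],
  [-27, 3, -31, 0, 0, 0],
  [-28, 3, -31, 0, 0, 0],
  [-28, 4, -31, 0, 0, 0],
  [-28, 4, -31, 0, 0, 0],
  [-28, 4, -31, 0, 0, 0],
  [-28, 4, -31, 0, 0, 0],
  [-28, 4, -31, 0, 0, 0],
  [-28, 4, -31, 0, 0, 0],
  [-23, 4, -31, 0, 0, 0],
], gripper=0.7)

```text
time_s: 10.95
ee_pos: [0.4135, 0.1896, 0.1654]
eef_rot: [-1.57, 0.002, -2.208]
force: [0.3, -0.4, 0.7]
grip_width: 0.08
```

step_arm([
  [0, 0, 0, 0, 0, 0],
])

```text
time_s: 11.08
ee_pos: [0.4131, 0.1898, 0.1651]
eef_rot: [-1.571, 0.002, -2.205]
force: [0.4, -0.1, -0.3]
grip_width: 0.0798
```

```bash
python3 snap.py w7; python3 - <<'E'
from h import *
from station import get_obs
o,c=pickle.load(open("w7.pkl","rb"));I=c["pixels"].astype(int)
print(proj(c,[.4155,.1876,.07]))
x,y,w,h=250,180,140,150;P=I[y:y+h,x:x+w]
m=(P[...,2]>P[...,0]+12).astype(np.uint8)
nn,l,st,ce=cv2.connectedComponentsWithStats(m);i=1+st[1:,4].argmax()
pts=np.argwhere(l==i)[:,::-1]+[x,y];(cx,cy),r=cv2.minEnclosingCircle(pts.astype(np.float32))
X=plane(c,(cx,cy),.07);print(cx,cy,r,X)
plan(get_obs(),[X[0],X[1],.022],tool(BY-90,0),1)
E
```

```text
11.075 [0.4131 0.1898 0.1651] [-1.571e+00  2.000e-03 -2.205e+00] [0.35 0.13 1.83 0.   1.18 0.98]
[322.17232096 247.08922356]
323.0190124511719 249.33067321777344 22.231985092163086 [0.41496081 0.18573482 0.07      ]
total shift in tool mm [  1.9 143.2   2.8] rotvec deg [-0.03  0.   -0.1 ]
   [1.9, 143.2, 2.8, -0.03, 0.0, -0.1]
```

View pics/w7.png

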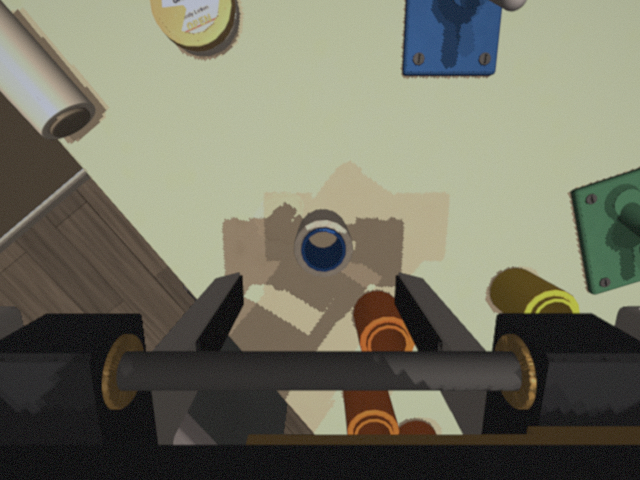

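step_arm([
  [1.5, 15, 2.5, 0, 0, 0],
  [0, 30, 0, 0, 0, 0],
  [0, 38, 0, 0, 0, 0],
  [0, 34, 0, 0, 0, 0],
  [0, 20, 0, 0, 0, 0],
  [0, 6, 0, 0, 0, 0],
  [0, 0, 0, 0, 0, 0],
  [0, 0, 0, 0, 0, 0],
])

```text
time_s: 12.12
ee_pos: [0.4155, 0.1855, 0.0223]
eef_rot: [-1.57, 0.002, -2.208]
force: [0.3, -0.0, 0.4]
grip_width: 0.0799
```

step_arm([
  [0, 0, 0, 0, 0, 0],
  [0, 0, 0, 0, 0, 0],
  [0, 0, 0, 0, 0, 0],
  [0, 0, 0, 0, 0, 0],
  [0, 0, 0, 0, 0, 0],
  [0, 0, 0, 0, 0, 0],
], gripper=-1, squeeze=20)

```text
time_s: 12.88
ee_pos: [0.415, 0.1856, 0.0217]
eef_rot: [-1.571, 0.001, -2.208]
force: [-1.0, 0.7, 2.8]
grip_width: 0.0481
```

```bash
python3 snap.py w8;  python3 - <<'E'
from h import *
from station import get_obs
o=get_obs();print(o["ee_pos"],o["grip_width"])
R=tool(BY-90,30);a=-R[:,1]
o=dict(o);o["ee_pos"]=o["ee_pos"]+[0,0,.12]
plan(o,BS+(.076+.03+.022)*a,R,6)
E
```

```text
12.875 [0.415  0.1856 0.0217] [-1.571e+00  1.000e-03 -2.208e+00] [0.34 0.35 1.95 0.   0.84 0.98]
[0.41501177 0.18561226 0.02170472] 0.0482603809315452
total shift in tool mm [-130.4  -19.   108.1] rotvec deg [-0.04 -0.11 29.93]
   [-21.7, -3.2, 18.0, -0.01, -0.02, 4.99]
   [-21.9, -1.3, 18.0, -0.01, -0.02, 4.99]
   [-21.9, 0.6, 18.0, -0.01, -0.02, 4.99]
   [-21.8, 2.6, 18.0, -0.01, -0.02, 4.99]
   [-21.5, 4.4, 18.1, -0.01, -0.02, 4.99]
   [-21.0, 6.3, 18.1, -0.01, -0.02, 4.99]
```

View pics/w8.png

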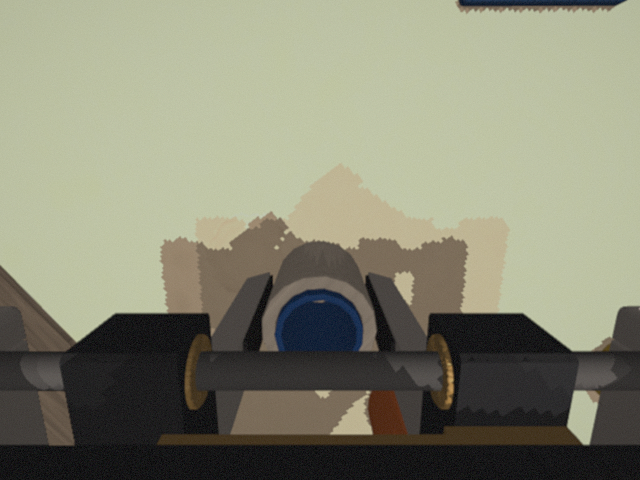

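step_arm([
  [0, -10, 0, 0, 0, 0],
  [0, -30, 0, 0, 0, 0],
  [0, -40, 0, 0, 0, 0],
  [0, -40, 0, 0, 0, 0],
  [0, -30, 0, 0, 0, 0],
  [0, 0, 0, 0, 0, 0],
])

```text
time_s: 13.68
ee_pos: [0.4156, 0.1857, 0.1738]
eef_rot: [-1.568, 0.005, -2.208]
force: [-0.6, 0.2, 0.2]
grip_width: 0.0482
```

```bash
python3 snap.py w9;  python3 - <<'E'
from h import *
from station import get_obs
o=get_obs();print(o["ee_pos"],o["grip_width"],o["force"])
R=tool(BY-90,30);a=-R[:,1]
plan(o,BS+(.076+.03+.022)*a,R,7)
o,c=pickle.load(open("w9.pkl","rb"));R=Rn.from_euler('xyz',o["eef_rot"]).as_matrix()
for e in(-.005,0,.005): print(proj(c,o["ee_pos"]-.048*R[:,1]+e*R[:,0]))
x,y,w,h=260,270,120,82;P=c["pixels"].astype(int)[y:y+h,x:x+w]
m=(P[...,2]>P[...,0]+12);q=np.argwhere(m)[:,::-1]+[x,y];print(q.min(0),q.max(0))
E
```

```text
13.675 [0.4156 0.1857 0.1738] [-1.568  0.005 -2.208] [0.34 0.12 1.82 0.   1.2  0.98]
[0.4149809  0.18547795 0.17215168] 0.048605279385997076 [-0.52936158 -0.10883367 -1.03956092]
total shift in tool mm [-130.5   11.7  108.1] rotvec deg [-0.08 -0.1  29.86]
   [-18.6, 1.7, 15.4, -0.01, -0.01, 4.27]
   [-18.5, 3.1, 15.4, -0.01, -0.01, 4.27]
   [-18.2, 4.4, 15.4, -0.01, -0.01, 4.27]
   [-17.8, 5.8, 15.5, -0.01, -0.01, 4.27]
   [-17.3, 7.1, 15.5, -0.01, -0.01, 4.27]
   [-16.7, 8.3, 15.5, -0.01, -0.01, 4.27]
   [-16.1, 9.5, 15.5, -0.01, -0.01, 4.27]
[317.79416968 322.17169166]
[317.80461716 333.64863826]
[317.81489478 344.9389869 ]
[275 289] [362 351]
```

View pics/w9.png

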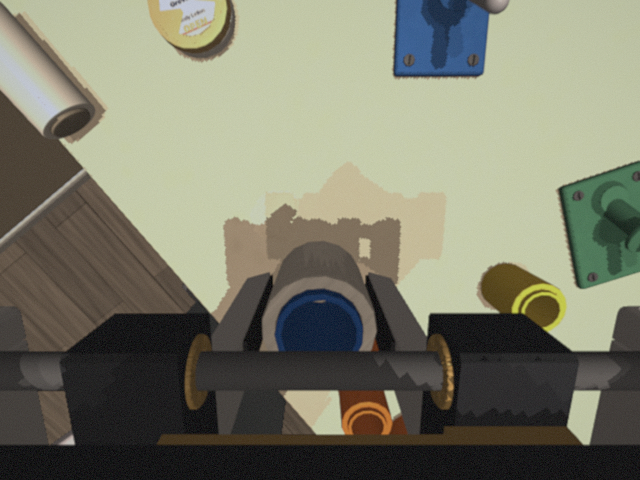

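step_arm([
  [-18, 1, 15, 0, 0, 4.2],
  [-18, 3, 15, 0, 0, 4.3],
  [-18, 4, 15, 0, 0, 4.3],
  [-18, 6, 16, 0, 0, 4.3],
  [-17, 7, 16, 0, 0, 4.3],
  [-17, 8, 16, 0, 0, 4.3],
  [-16, 9, 15, 0, 0, 4.2],
  [0, 0, 0, 0, 0, 0],
  [0, 0, 0, 0, 0, 0],
])

```text
time_s: 14.85
ee_pos: [0.5774, 0.2246, 0.1611]
eef_rot: [-1.572, 0.52, -2.208]
force: [-0.2, 0.0, -0.8]
grip_width: 0.0488
```

```bash
python3 snap.py w10;  python3 - <<'E'
from h import *
from station import get_obs,camera
o=get_obs()
R=tool(BY-90,30);a=-R[:,1]
plan(o,BS+(.022)*a,R,1)
c=camera("side")["pixels"][150:270,280:400,::-1];cv2.imwrite("pics/s10.png",cv2.resize(c,None,fx=5,fy=5,interpolation=2))
E
```

```text
14.85 [0.5774 0.2246 0.1611] [-1.572  0.52  -2.208] [0.16 0.3  1.72 0.51 0.8  0.5 ]
total shift in tool mm [ -1.8 107.7   0.7] rotvec deg [-0.03 -0.09  0.13]
   [-1.8, 107.7, 0.7, -0.03, -0.09, 0.13]
```

View pics/w10.png

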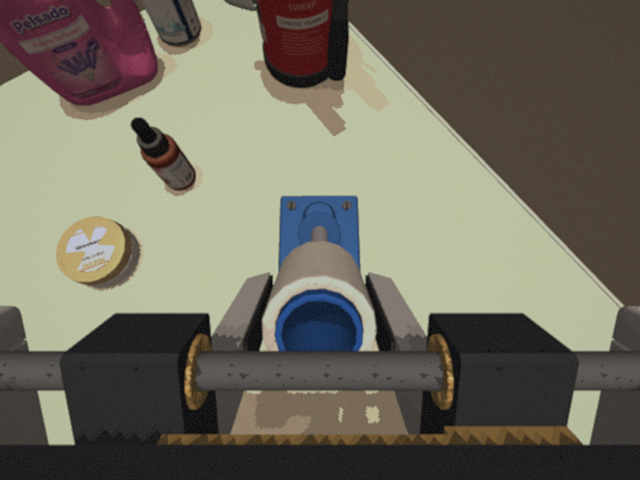

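View pics/s10.png

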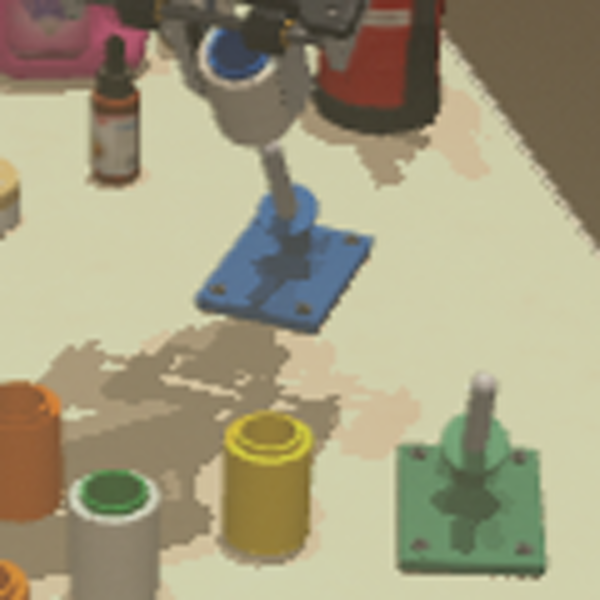

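The roll lines up with the peg, so I slide it on in stages and watch the force.

step_arm([
  [-1.5, 5, 0.5, 0, 0, 0],
  [0, 15, 0, 0, 0, 0],
  [0, 15, 0, 0, 0, 0],
  [0, 15, 0, 0, 0, 0],
  [0, 12, 0, 0, 0, 0],
  [0, 0, 0, 0, 0, 0],
])

```text
time_s: 15.7
ee_pos: [0.5977, 0.2506, 0.1077]
eef_rot: [-1.572, 0.522, -2.208]
force: [-0.3, 0.0, -0.8]
grip_width: 0.048
```

step_arm([
  [0, 12, 0, 0, 0, 0],
  [0, 12, 0, 0, 0, 0],
  [0, 10, 0, 0, 0, 0],
  [0, 6, 0, 0, 0, 0],
  [0, 3, 0, 0, 0, 0],
  [0, 0, 0, 0, 0, 0],
])

```text
time_s: 16.45
ee_pos: [0.6107, 0.2676, 0.0716]
eef_rot: [-1.571, 0.523, -2.208]
force: [-0.3, 0.2, 0.7]
grip_width: 0.0483
```

```bash
python3 snap.py w11;  python3 - <<'E'
from h import *
from station import get_obs,camera
o=get_obs();R=tool(BY-90,30);a=-R[:,1]
plan(o,BS+(.022)*a,R,1);print("axial force",o["force"]@a)
E
```

```text
16.45 [0.6107 0.2676 0.0716] [-1.571  0.523 -2.208] [0.23 0.51 1.66 0.57 0.64 0.45]
total shift in tool mm [ 0.5  2.9 -0.5] rotvec deg [-0.07 -0.09  0.02]
   [0.5, 2.9, -0.5, -0.07, -0.09, 0.02]
axial force -0.6851126755678423
```

View pics/w11.png

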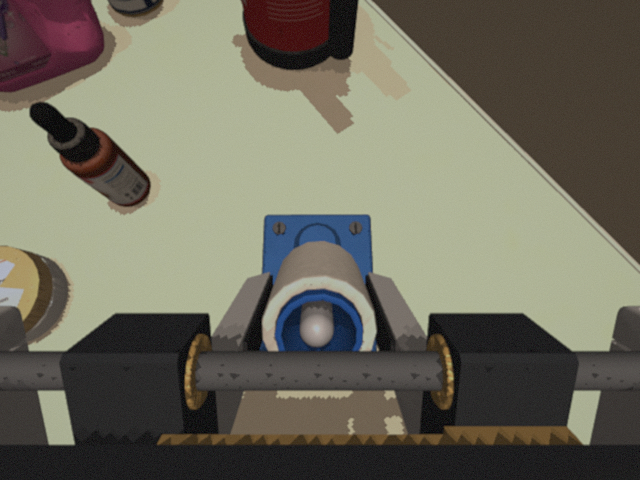

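step_arm([
  [0, 1, 0, 0, 0, 0],
  [0, 1, 0, 0, 0, 0],
  [0, 0, 0, 0, 0, 0],
])

```text
time_s: 16.88
ee_pos: [0.6113, 0.2685, 0.0699]
eef_rot: [-1.571, 0.523, -2.208]
force: [-0.4, 0.0, -1.1]
grip_width: 0.0483
```

step_arm([
  [0, 1, 0, 0, 0, 0],
  [0, 0, 0, 0, 0, 0],
])

```text
time_s: 17.12
ee_pos: [0.6116, 0.2689, 0.0691]
eef_rot: [-1.571, 0.523, -2.208]
force: [-1.0, -0.5, -1.3]
grip_width: 0.048
```

step_arm([
  [0, 1, 0, 0, 0, 0],
  [0, 0, 0, 0, 0, 0],
])

```text
time_s: 17.38
ee_pos: [0.6118, 0.2689, 0.069]
eef_rot: [-1.571, 0.523, -2.208]
force: [-9.3, -8.8, 12.3]
grip_width: 0.0479
```

It has touched the collar (axial force rose to about 17 N). I release and back off.

step_arm([
  [0, 0, 0, 0, 0, 0],
  [0, 0, 0, 0, 0, 0],
  [0, 0, 0, 0, 0, 0],
  [0, 0, 0, 0, 0, 0],
  [0, 0, 0, 0, 0, 0],
  [0, -15, 0, 0, 0, 0],
  [0, -30, 0, 0, 0, 0],
  [0, -40, 0, 0, 0, 0],
  [0, -40, 0, 0, 0, 0],
  [0, 0, 0, 0, 0, 0],
], gripper=0.7)

```text
time_s: 18.62
ee_pos: [0.5754, 0.2182, 0.1802]
eef_rot: [-1.566, 0.527, -2.207]
force: [0.3, -0.4, -0.3]
grip_width: 0.0801
```

```bash
python3 snap.py w12;  python3 - <<'E'
from h import *
from station import get_obs,camera
o,c=pickle.load(open("w12.pkl","rb"));R=tool(BY-90,30);a=-R[:,1]
for e in(0,.004,.008): print(e,proj(c,BS+.07*a+e*R[:,0]))
plan(o,[.4433,-.0018,.18],tool(72.4-90,0),8)
E
```

```text
18.625 [0.5754 0.2182 0.1802] [-1.566  0.527 -2.207] [0.15 0.26 1.72 0.5  0.83 0.5 ]
0 [315.69602287 255.11338228]
0.004 [315.70923563 260.28276705]
0.008 [315.72235694 265.41637504]
total shift in tool mm [ 220.9 -128.1   25.1] rotvec deg [ -5.22 -18.48 -29.87]
   [27.6, -16.0, 3.1, -0.65, -2.31, -3.73]
   [28.7, -14.2, 1.8, -0.65, -2.31, -3.73]
   [29.6, -12.3, 0.5, -0.65, -2.31, -3.73]
   [30.3, -10.4, -0.8, -0.65, -2.31, -3.73]
   [30.9, -8.3, -2.2, -0.65, -2.31, -3.73]
   [31.3, -6.3, -3.5, -0.65, -2.31, -3.73]
   [31.4, -4.2, -4.8, -0.65, -2.31, -3.73]
   [31.4, -2.1, -6.1, -0.65, -2.31, -3.73]
```

View pics/w12.png

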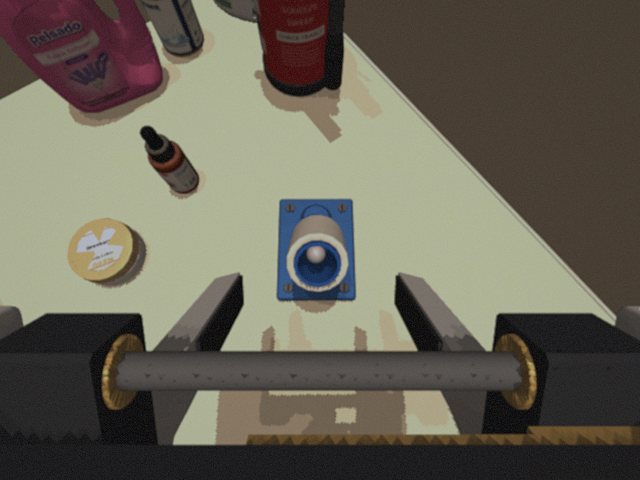

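The blue roll's rim is at about (318,264), as predicted for a roll fully seated and hanging off-axis. Next is the green roll.

step_arm([
  [28, -16, 3, -0.7, -2.3, -3.7],
  [29, -14, 2, -0.7, -2.3, -3.7],
  [30, -12, 1, -0.7, -2.3, -3.7],
  [30, -10, -1, -0.7, -2.3, -3.7],
  [31, -8, -2, -0.6, -2.3, -3.7],
  [31, -6, -4, -0.6, -2.3, -3.7],
  [31, -4, -5, -0.6, -2.3, -3.8],
  [31, -2, -6, -0.6, -2.3, -3.8],
  [0, 0, 0, 0, 0, 0],
], gripper=0.6)

```text
time_s: 19.8
ee_pos: [0.443, -0.0004, 0.1739]
eef_rot: [-1.576, -0.001, -1.878]
force: [0.3, 0.5, -0.2]
grip_width: 0.0753
```

```bash
python3 snap.py w13
```

```text
19.8 [ 4.430e-01 -4.000e-04  1.739e-01] [-1.576e+00 -1.000e-03 -1.878e+00] [-0.08  0.09  1.84  0.    1.21  0.22]
```

View pics/w13.png

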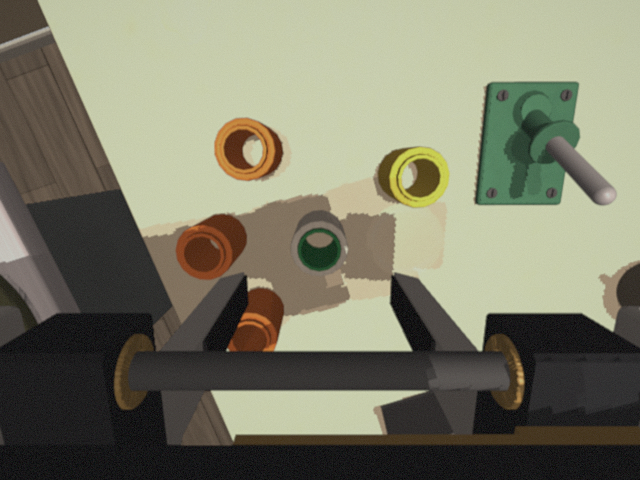

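```bash
python3 stand.py w13 g 465 70 130 145; python3 - <<'E'
from h import *
o,c=pickle.load(open("w13.pkl","rb"));I=c["pixels"].astype(int)
x,y,w,h=285,205,70,75;P=I[y:y+h,x:x+w]
m=(P[...,1]>P[...,0]+10).astype(np.uint8)
nn,l,st,ce=cv2.connectedComponentsWithStats(m);i=1+st[1:,4].argmax()
pts=np.argwhere(l==i)[:,::-1]+[x,y];(cx,cy),r=cv2.minEnclosingCircle(pts.astype(np.float32))
X=plane(c,(cx,cy),.07);print(cx,cy,r,X)
plan(o,[X[0],X[1],.022],tool(72.4-90,0),1)
print("tip ray",plane(c,(606,195),.05+.073*.866))
E
```

```text
[651.2  15.6] [108.   88.5] 72.41
318.9632873535156 249.16847229003906 21.512948989868164 [ 0.44194146 -0.00509372  0.07      ]
total shift in tool mm [  4.7 151.9   1.2] rotvec deg [ 0.29 -0.01  0.03]
   [4.7, 151.9, 1.2, 0.29, -0.01, 0.03]
tip ray [ 0.63807826 -0.01644107  0.113218  ]
```

View pics/ms.png

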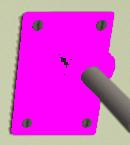

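step_arm([
  [3.5, 15, 0, 0.3, 0, 0],
  [0, 35, 0, 0, 0, 0],
  [0, 40, 0, 0, 0, 0],
  [0, 35, 0, 0, 0, 0],
  [0, 20, 0, 0, 0, 0],
  [0, 7, 0, 0, 0, 0],
  [0, 0, 0, 0, 0, 0],
])

```text
time_s: 20.72
ee_pos: [0.4425, -0.0034, 0.0225]
eef_rot: [-1.57, -0.0, -1.877]
force: [-0.4, -0.1, -0.1]
grip_width: 0.0753
```

step_arm([
  [0, 0, 0, 0, 0, 0],
  [0, 0, 0, 0, 0, 0],
  [0, 0, 0, 0, 0, 0],
  [0, 0, 0, 0, 0, 0],
  [0, 0, 0, 0, 0, 0],
  [0, 0, 0, 0, 0, 0],
], gripper=-1, squeeze=20)

```text
time_s: 21.48
ee_pos: [0.4425, -0.0039, 0.0229]
eef_rot: [-1.569, -0.0, -1.877]
force: [-0.9, 0.1, 6.7]
grip_width: 0.0476
```

step_arm([
  [0, -10, 0, 0, 0, 0],
  [0, -30, 0, 0, 0, 0],
  [0, -40, 0, 0, 0, 0],
  [0, -40, 0, 0, 0, 0],
  [0, -30, 0, 0, 0, 0],
  [0, 0, 0, 0, 0, 0],
])

```text
time_s: 22.22
ee_pos: [0.4429, -0.0038, 0.1746]
eef_rot: [-1.566, 0.0, -1.877]
force: [-0.2, -0.3, -0.9]
grip_width: 0.0475
```

```bash
echo 'GS=np.array([.647,.0165,.05]);GY=72.4' >>h.py; python3 snap.py w14;  python3 - <<'E'
from h import *
from station import get_obs
o,c=pickle.load(open("w14.pkl","rb"))
R=tool(GY-90,30);a=-R[:,1]
plan(o,GS+(.076+.03+.022)*a,R,7)
R=Rn.from_euler('xyz',o["eef_rot"]).as_matrix()
for e in(-.005,0,.005): print(proj(c,o["ee_pos"]-.048*R[:,1]+e*R[:,0]))
x,y,w,h=260,270,120,82;P=c["pixels"].astype(int)[y:y+h,x:x+w]
m=(P[...,1]>P[...,0]+12);q=np.argwhere(m)[:,::-1]+[x,y];print(q.min(0),q.max(0))
E
```

```text
22.225 [ 0.4429 -0.0038  0.1746] [-1.566  0.    -1.877] [-0.09  0.09  1.85 -0.    1.2   0.22]
total shift in tool mm [-16.9  14.7 188.3] rotvec deg [-0.28  0.12 29.99]
   [-2.4, 2.1, 26.9, -0.04, 0.02, 4.28]
   [-2.3, 2.3, 26.9, -0.04, 0.02, 4.28]
   [-2.1, 2.4, 26.9, -0.04, 0.02, 4.28]
   [-1.9, 2.5, 26.9, -0.04, 0.02, 4.28]
   [-1.7, 2.7, 26.9, -0.04, 0.02, 4.28]
   [-1.5, 2.8, 26.9, -0.04, 0.02, 4.28]
   [-1.3, 2.8, 26.9, -0.04, 0.02, 4.28]
[317.18064622 321.76455067]
[317.19617633 333.24472469]
[317.21145361 344.53800526]
[276 293] [362 351]
```

View pics/w14.png

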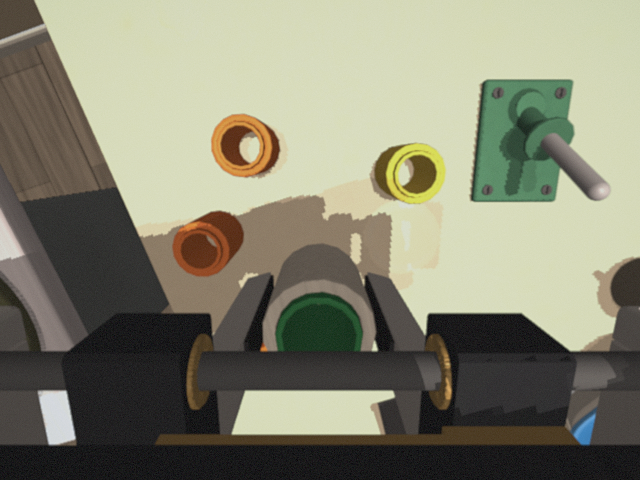

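```bash
python3 - <<'E'
from h import *
d=pickle.load(open("c0.pkl","rb"))
print("disp base side",plane(d["side"],(433,285),0),"nozzle tri",tri(d["side"],(437,236),d["top"],(372,172)), "top@.1",plane(d["top"],(370,185),.1))
R=tool(GY-90,30);a=-R[:,1];T=GS+.128*a
for b in(.097,.2):
  for s in(-.0885,.0885):
    for q in(-.0375,.0375): print((T+b*a+s*R[:,2]+q*R[:,0]).round(3), (GS+.022*a+b*a+s*R[:,2]+q*R[:,0]).round(3))
E
```

```text
disp base side [ 0.7489791  -0.15875038  0.        ] nozzle tri (array([ 0.7359975 , -0.1615291 ,  0.15648267]), np.float64(0.004035988688698515)) top@.1 [ 0.71507766 -0.16088842  0.1       ]
[ 0.538 -0.033  0.264] [0.554 0.018 0.172]
[ 0.519 -0.095  0.226] [ 0.535 -0.044  0.134]
[ 0.707 -0.087  0.264] [ 0.723 -0.036  0.172]
[ 0.688 -0.148  0.226] [ 0.704 -0.098  0.134]
[ 0.523 -0.082  0.353] [ 0.539 -0.032  0.261]
[ 0.503 -0.144  0.315] [ 0.519 -0.094  0.224]
[ 0.692 -0.136  0.353] [ 0.708 -0.085  0.261]
[ 0.672 -0.198  0.315] [ 0.688 -0.147  0.224]
```

step_arm([
  [-2, 2, 27, 0, 0, 4.3],
  [-2, 2, 27, 0, 0, 4.3],
  [-2, 2, 27, 0, 0, 4.3],
  [-2, 3, 27, 0, 0, 4.3],
  [-2, 3, 27, 0, 0, 4.3],
  [-1, 3, 27, 0, 0, 4.3],
  [-1, 2, 26, -0.3, 0, 4.2],
  [0, 0, 0, 0, 0, 0],
  [0, 0, 0, 0, 0, 0],
])

```text
time_s: 23.4
ee_pos: [0.6253, -0.0452, 0.1576]
eef_rot: [-1.577, 0.522, -1.878]
force: [0.4, -0.3, -0.9]
grip_width: 0.0472
```

```bash
python3 snap.py w15;  python3 - <<'E'
from h import *
from station import get_obs,camera
o,c=pickle.load(open("w15.pkl","rb"))
R=tool(GY-90,30);a=-R[:,1]
plan(o,GS+(.022)*a,R,1)
print("tip",proj(c,GS+.073*a),"root",proj(c,GS))
c=camera("side")["pixels"][170:290,320:480,::-1];cv2.imwrite("pics/s15.png",cv2.resize(c,None,fx=5,fy=5,interpolation=2))
E
python3 stand.py w15 g 230 180 160 80
```

```text
23.4 [ 0.6253 -0.0452  0.1576] [-1.577  0.522 -1.878] [-0.35  0.51  1.43  0.55  1.28 -0.22]
total shift in tool mm [ -3.  103.9   2.6] rotvec deg [ 0.35 -0.    0.1 ]
   [-3.0, 103.9, 2.6, 0.35, -0.0, 0.1]
tip [321.04445835 257.82069266] root [320.94765037 234.51209634]
[654.6  36. ] [65.8 78.9] 72.5
```

View pics/w15.png

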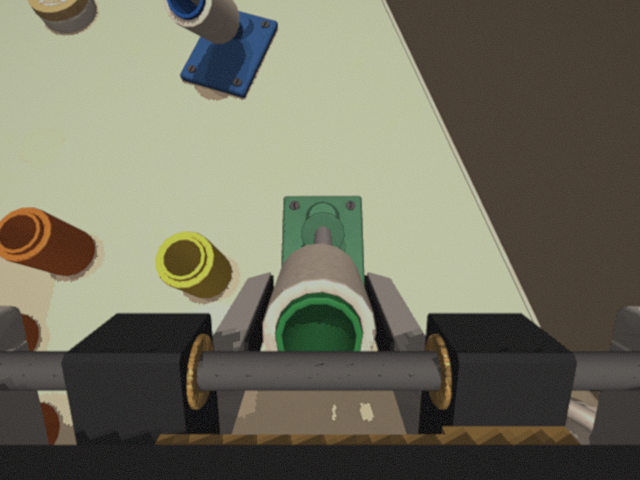

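View pics/s15.png

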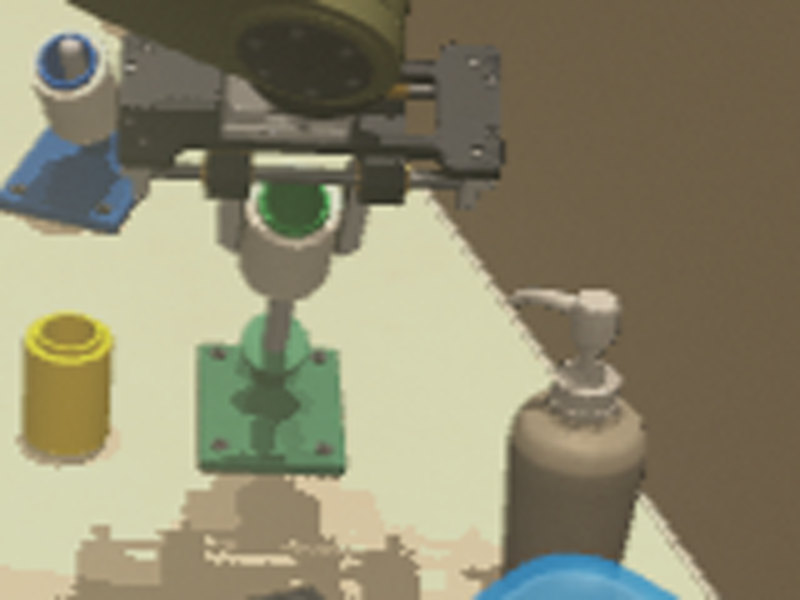

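```bash
python3 - <<'E'
from h import *
o,c=pickle.load(open("w15.pkl","rb"))
f=np.array([np.cos(np.radians(GY)),np.sin(np.radians(GY)),0]);l=np.array([f[1],-f[0],0]);B=GS*[1,1,0]+[0,0,.01]
for s in(-1,1):print(proj(c,B+.055*f+s*.04*l))
I=c["pixels"].astype(int);P=I[190:205,320];print([(190+i,p[1]-p[0]) for i,p in enumerate(P)])
E
```

```text
[281.57581814 194.81003531]
[360.34687345 194.87057474]
[(190, np.int64(7)), (191, np.int64(6)), (192, np.int64(5)), (193, np.int64(7)), (194, np.int64(4)), (195, np.int64(11)), (196, np.int64(22)), (197, np.int64(38)), (198, np.int64(41)), (199, np.int64(40)), (200, np.int64(43)), (201, np.int64(38)), (202, np.int64(30)), (203, np.int64(35)), (204, np.int64(42))]
```

step_arm([
  [-3, 0, 4, 0.3, 0, 0],
  [0, 12, 0, 0, 0, 0],
  [0, 15, 0, 0, 0, 0],
  [0, 15, 0, 0, 0, 0],
  [0, 12, 0, 0, 0, 0],
  [0, 6, 0, 0, 0, 0],
  [0, 0, 0, 0, 0, 0],
])

```text
time_s: 24.38
ee_pos: [0.6398, -0.0155, 0.1079]
eef_rot: [-1.57, 0.523, -1.877]
force: [-0.8, 0.6, 0.1]
grip_width: 0.0474
```

step_arm([
  [0, 10, 0, 0, 0, 0],
  [0, 12, 0, 0, 0, 0],
  [0, 10, 0, 0, 0, 0],
  [0, 6, 0, 0, 0, 0],
  [0, 0, 0, 0, 0, 0],
])

```text
time_s: 25.0
ee_pos: [0.6455, 0.0027, 0.0749]
eef_rot: [-1.57, 0.523, -1.877]
force: [-0.2, -0.3, -1.1]
grip_width: 0.0474
```

```bash
python3 snap.py w16;  python3 - <<'E'
from h import *
o,c=pickle.load(open("w16.pkl","rb"))
R=tool(GY-90,30);a=-R[:,1]
plan(o,GS+(.022)*a,R,1);print(o["force"])
E
```

```text
25.0 [0.6455 0.0027 0.0749] [-1.57   0.523 -1.877] [-0.27  0.62  1.46  0.59  1.11 -0.24]
total shift in tool mm [ 0.6  6.4 -2.7] rotvec deg [-0.    0.06  0.04]
   [0.6, 6.4, -2.7, -0.0, 0.06, 0.04]
[-0.24065589 -0.28748592 -1.11945462]
```

View pics/w16.png

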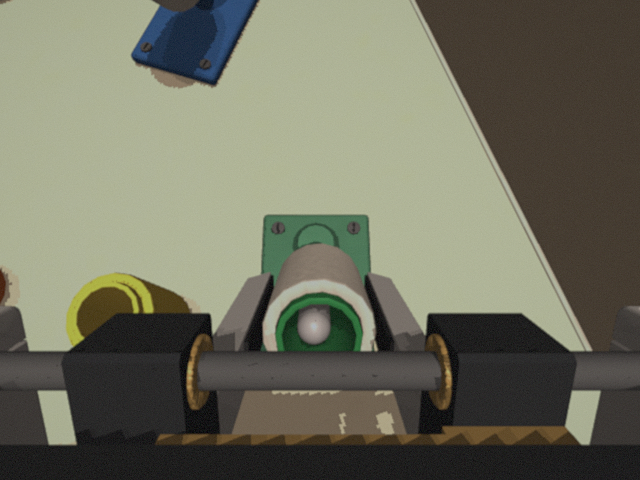

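The green peg is through the roll with no side load. Now I ease it down to contact.

step_arm([
  [0, 3, -1.5, 0, 0, 0],
  [0, 2, 0, 0, 0, 0],
  [0, 0, 0, 0, 0, 0],
])

```text
time_s: 25.42
ee_pos: [0.6449, 0.0053, 0.0709]
eef_rot: [-1.569, 0.523, -1.877]
force: [-0.9, -0.3, -1.2]
grip_width: 0.0477
```

step_arm([
  [0, 1, 0, 0, 0, 0],
  [0, 1, 0, 0, 0, 0],
  [0, 0, 0, 0, 0, 0],
])

```text
time_s: 25.8
ee_pos: [0.6453, 0.0055, 0.0704]
eef_rot: [-1.569, 0.523, -1.876]
force: [-6.9, -6.4, 10.0]
grip_width: 0.0476
```

step_arm([
  [0, 1, 0, 0, 0, 0],
  [0, 0, 0, 0, 0, 0],
])

```text
time_s: 26.05
ee_pos: [0.6454, 0.0056, 0.0703]
eef_rot: [-1.568, 0.523, -1.876]
force: [-14.4, -9.7, 18.8]
grip_width: 0.0474
```

step_arm([
  [0, -1, 0, 0, 0, 0],
  [0, 0, 0, 0, 0, 0],
  [0, 0, 0, 0, 0, 0],
  [0, 0, 0, 0, 0, 0],
  [0, 0, 0, 0, 0, 0],
  [0, -15, 0, 0, 0, 0],
  [0, -30, 0, 0, 0, 0],
  [0, -40, 0, 0, 0, 0],
  [0, -40, 0, 0, 0, 0],
  [0, 0, 0, 0, 0, 0],
], gripper=0.6)

```text
time_s: 27.3
ee_pos: [0.627, -0.0552, 0.1813]
eef_rot: [-1.563, 0.523, -1.875]
force: [0.3, 0.3, -0.8]
grip_width: 0.0753
```

```bash
python3 snap.py w17;  python3 - <<'E'
from h import *
from station import camera
o,c=pickle.load(open("w17.pkl","rb"));R=tool(GY-90,30);a=-R[:,1]
for e in(0,.004,.008): print(e,proj(c,GS+[.0015,-.001,0]+.07*a+e*R[:,0]))
c=camera("side")["pixels"][:,:,::-1];cv2.imwrite("pics/s17.png",cv2.resize(c[150:390,240:460],None,fx=2.5,fy=2.5,interpolation=2))
E
```

```text
27.3 [ 0.627  -0.0552  0.1813] [-1.563  0.523 -1.875] [-0.36  0.49  1.4   0.54  1.32 -0.21]
0 [315.80638766 253.35856783]
0.004 [315.80324606 258.50296199]
0.008 [315.80012651 263.61125602]
```

View pics/w17.png

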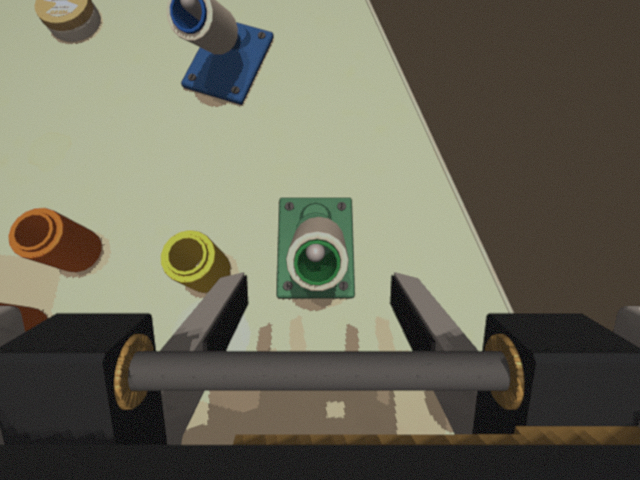

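View pics/s17.png

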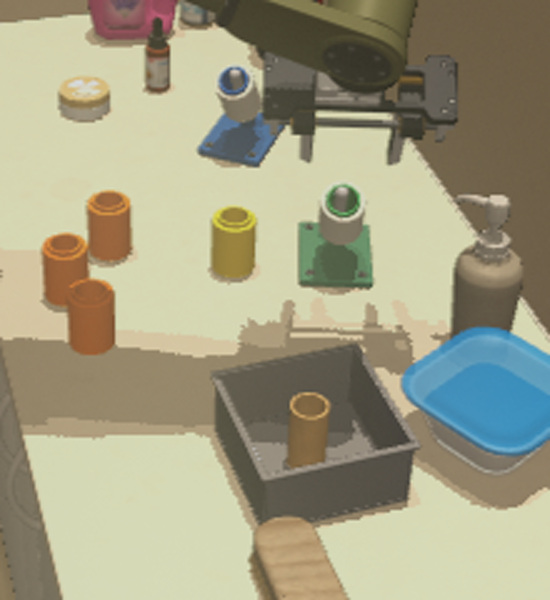

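Both rolls are seated with the peg tips showing, and the core stands in the bin. The tin, dropper bottle and brush have not moved. I settle briefly and hand in.

step_arm([
  [0, -20, 0, 0, 0, 0],
  [0, -20, 0, 0, 0, 0],
  [0, 0, 0, 0, 0, 0],
  [0, 0, 0, 0, 0, 0],
])

```text
time_s: 27.9
ee_pos: [0.62, -0.0721, 0.2116]
eef_rot: [-1.571, 0.523, -1.877]
force: [1.1, 0.7, -0.4]
grip_width: 0.0752
```

```bash
python3 - <<'E'
from station import job,get_obs
print(get_obs()["time_s"]);print(job.hand_in())
E
```

```text
27.9
the job is handed in; nothing more can be done
None
```

I pulled the bare core off the blue peg and stood it in the grey bin. I then slid the blue-ended roll onto the blue peg and the green-ended roll onto the green peg. Each was pushed down until I felt it touch the collar (wrist force about 18 N on the blue, 26 N on the green) and then released. The job was handed in at 27.9 s, with the gripper open and clear.

- **Rolls:** the last wrist pictures show both peg tips standing out of their rolls. The upper rims are within a few pixels of where fully seated rolls should appear.
- **Other things:** the last side picture shows the core upright in the bin and the tin, dropper bottle and brush apparently where they were. I judged those three by eye and did not measure them.
- **Checks that disagreed:** at first the side and top cameras differed by up to about 9 mm in roll positions and peg-tip height, so I used close-up wrist measurements instead. No check failed after that.

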